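# Find the carrier plate that fits the keyed angle fixture

### The arm

A 6-joint arm with a two-finger parallel gripper is mounted at the origin on a cart in front of the work surface, level with it; the furniture and walls round the work are solid. World frame = base frame: x ahead of the robot, y to its left, z up, the work surface at z = 0. Lengths are in m, angles in rad, forces in N, time in s.
With the tool pointing down it reaches from about 0.375 to 0.975 m from the base axis. Payload 3.8 kg.
Tool frame: the origin (TCP) lies midway between the tips of the shut fingers; the grasp point (between the pads) lies 19 mm behind it; z points along the fingers, y is the line along which they close (so a half turn about z gives the same grasp; the last joint's range is limited). The gripper opens to 88 mm and grips with 3 to 60 N. Pads are 18 mm wide; open, the fingers measure 123 mm over their backs; the gripper's body (75 mm by 187 mm) begins 45 mm behind the grasp point.
Start: joints at [1.226, 0.264, 1.604, -0, 1.274, -0.037], TCP at [0.204, 0.643, 0.239] pointing down, gripper open.
Joint ranges: [-2.63, 2.63], [-0.94, 2.18], [0.31, 2.57], [-1.31, 4.45], [0, 2.66], [-2.55, 2.55]. Speed limits (rad/s): [2.57, 2.57, 3.14, 3.14, 3.14, 3.14].

### API

Orientations are given as a rotation vector (axis times angle).
In Python, from cell import manip, inverse_kinematics, cams, order gives the robot as it stands. Calls block until the motion is done:
- manip.move_pose(position, orientation): joint-space move of the TCP to a pose.
- manip.move_linear(position, rate=0.15, rot=None): straight line of the TCP; rot=None keeps the orientation; rate is the mean speed in m/s.
- manip.set_joints(angles): joint-space move.
- manip.set_gripper(opening, force=None): finger opening in m; force is the grip in N (None keeps the last); returns when the fingers have stopped.
- manip.dwell(seconds).
- inverse_kinematics(position, orientation): joint angles nearest the present ones, or None.
- manip.state(): the state.
- cams.capture(name): name is "side" or "top"; returns a dict with "image" (480x640x3 uint8, blue, green, red), "z_map" (480x640 float32, m along the optical axis (not along the pixel's ray), 0 where there is no reading), "intrinsics" (3x3 intrinsics, pixels), "position" and "orientation" of the camera in the world. Camera axes: x right, y down, z forward; pixel columns grow to the right and rows downward; lengths in m; the calibration is good to about 2 mm. A picture is of the moment at which its call begins.
A pose or a line that the arm cannot do raises manip.IKError and nothing moves.
- order.close_job(): hands the job in; it is judged then, once.
The state is a dict: "clock": time; "joint_pos": joint angles; "joint_velocities": joint speeds; "tau": joint torques, N m; "tool_pos": TCP position; "tcp_rot": TCP orientation; "contact_force": force on the tool from outside, world axes, zero at the start; "moment": the same for the moment, N m; "gripper_width": finger opening in m; "grasp_force": force on a finger pad.
Only numpy, scipy, OpenCV 4.12 (cv2) and the standard library are available. Lean on these libraries where they do the work, as an engineer would, in place of code of your own. Each camera call takes 0.05 s, during which the arm holds its last target. There are 200 camera calls.

### The job

Only one of the three aluminium carrier plates fits the sloping fixture: try them on it until one drops over both dowels and the keying pin, and leave that one fully home, flush on the sloping face. Do not force a plate that stops short; leave the two that are not used lying flat on the bench, rib up. Do not knock or shift the other things on the bench.

Things in the scene. Friction and masses are not known exactly. Their poses are not given: they have to be found in the camera images.
- plate_a_mid (a point): plain aluminium carrier plate, 60 (x) x 96 (y) x 18 mm, 0.2 to 0.35 kg, lying flat on the bench. Along y on its top runs a grip rib 12 mm wide (x), 60 long (y), 25.5 tall. This point is the plate's centre, 22 mm above its underside (plate and rib are 43.5 tall); z is up out of the plate. The three plates look the same from above; for the bores underneath see body plate_a.
- plate_a: underside of the same plate: origin in the middle of it. Blind bores from below, all 10.5 mm wide, 14 deep: two for the dowels at y = +36 and -36 mm, and two for the keying pin, in one of three patterns; each plate has another pattern, and which is not told. All patterns repeat after a half turn about z, so a plate may be used either way round.
- plate_b_mid (a point): centre of plate_b, another carrier plate, the same as plate_a in all but the place of its key bores
- plate_b: underside of plate_b, origin in the middle of it, same axes
- plate_c_mid (a point): centre of plate_c, another carrier plate, the same as plate_a in all but the place of its key bores
- plate_c: underside of plate_c, origin in the middle of it, same axes
- seat (a point): centre of the fixture's sloping face (84 mm x, 112 mm y), midway between the dowels. z is normal to the face, 30 degrees from vertical, leaning towards the robot; x up the slope; y across it through both dowels. A plate that fits ends with its underside on the face, its centre 22 mm out along z, its y along this y (either way round). One that does not stops on the keying pin 7 mm short.
- fixture: heavy fixed angle fixture, base 100 x 124 mm; origin mid underside, x level, uphill. Face centre 58 mm, upper edge about 80 mm above the bench. Two dowels 8 mm thick with tapered noses stand 12 mm out of the face, 36 mm either side of its centre across the slope.
- key_pin: fixed keying pin, 7 mm thick, standing 7 mm out of the sloping face, 15 mm up the slope from the dowel line, in one of three seats: -18, 0 or +18 mm along the seat's y (flush plugs fill the others). Its origin is not at the pin but at bench level under the dowel line, shifted along y with the seat.
- vial_epoxy: bystander: upright white-capped vial, 27 mm across, 50 tall; origin in the middle of its underside
- vial_flux: bystander: upright black-capped vial, 31 mm across, 62 tall; origin in the middle of its underside
- weight: bystander: knobbed metal calibration weight, 25 mm across, 30 tall; origin in the middle of its underside
- driver: bystander: thin screwdriver lying on the bench between plates and fixture, 146 mm long along its y axis, 10 thick; origin in the middle of its underside
- wash_bottle: bystander: upright wash bottle, 56 mm across (its axis about 10 mm from the origin along its +y), 163 tall with its spout; origin in the middle of its underside
- torque_knob: bystander: dark torque driver head standing upright, 33 mm across, 76 tall; origin in the middle of its underside
- loupe: bystander: black loupe standing upright, 39 mm across, 40 tall; origin in the middle of its underside
- swab_box: bystander: open carton of swabs, 44 x 90 x 34 mm; origin in the middle of its underside

How it is judged:
By the outcome, as a careful person would: the job done as asked, in the order asked, and still so for the second after the job is handed in, with the robot touching nothing.
It also fails if it takes over 67 s, if anything falls off the work surface, if the arm or the gripper's body presses on something with over 40 N, if the wrist force passes 120 N, or if a joint passes its speed limit or range.

## Working session

There is one attempt and no reset: what is moved stays moved. The work goes in short steps, each a Python script; the robot and the scene stay as the last script left them, time stands still between calls to the robot, and variables do not carry over. Pictures are saved under pics/ and viewed, at most 10 in all, crops included, and the job is handed in when it is done.

```bash
mkdir -p pics; ls; python3 - <<'E'
from cell import manip,cams
import cv2,numpy as np
for n in("top","side"):
    c=cams.capture(n); cv2.imwrite(f"pics/{n}0.png",c["image"]); np.savez(f"pics/{n}0.npz",**c)
    print(n,c["intrinsics"].tolist(),c["position"],c["orientation"],(c["z_map"]>0).mean())
print(manip.state())
E
```

```text
pics
top [[526.6188098457932, 0.0, 322.83989550098534], [0.0, 526.6188098457932, 241.0551818782225], [0.0, 0.0, 1.0]] [ 0.39711292 -0.04677429  0.91005587] [-2.05171578  2.15112193 -0.24004144] 0.9959016927083333
side [[502.68425474927056, 0.0, 312.4527109017409], [0.0, 502.68425474927056, 245.43426683222341], [0.0, 0.0, 1.0]] [-0.14213632  0.52622534  0.49325078] [-0.99286863  2.0850459  -1.32218577] 0.995986328125
{'clock': 0.1, 'joint_pos': array([ 1.22611811e+00,  2.64703125e-01,  1.60523152e+00,  1.15646990e-05,
        1.27372085e+00, -3.68985437e-02]), 'joint_velocities': array([ 0.00060528, -0.00188333, -0.00289278, -0.00055591,  0.00032622,
       -0.00056311]), 'tau': array([ 7.34293735e-05, -5.03621042e+01, -3.58073151e+01,  7.30293780e-02,
        2.34124000e-02, -4.02442265e-05]), 'tool_pos': array([0.20426487, 0.6426712 , 0.23749866]), 'tcp_rot': array([-0.48149662, -3.10406659,  0.00317781]), 'contact_force': array([ 0.00667619, -0.47566357, -0.89855846]), 'moment': array([-0.00800271, -0.0278358 ,  0.0089595 ]), 'grasp_force': 0.0, 'gripper_width': 0.08818367284070959}
```

View pics/top0.png

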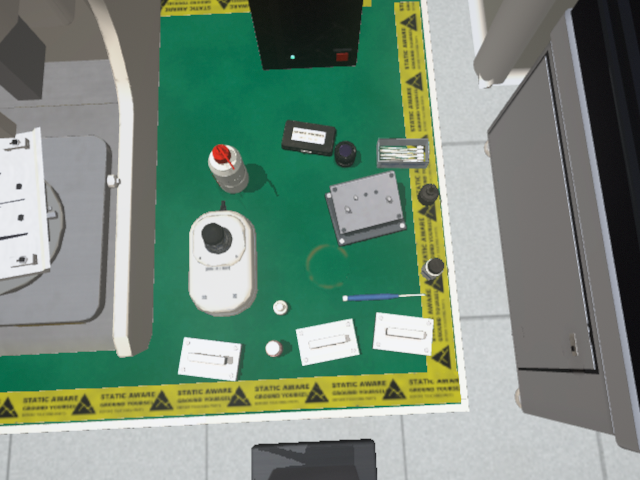

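View pics/side0.png

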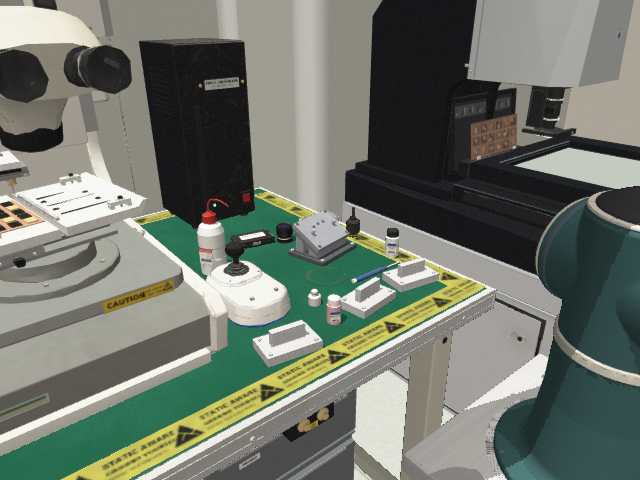

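The top view shows three white plates at about (210,358), (328,342) and (404,333). The fixture is at (367,208), the driver at (383,296), and vials at (274,348) and (280,308). In the side view the fixture is at (320,235) and the plates at (287,342), (368,295) and (411,273).

```bash
cat > h.py <<'E'
import numpy as np,cv2
from scipy.spatial.transform import Rotation as R
def load(n): return dict(np.load(f"pics/{n}.npz"))
def cloud(c):
    v,u=np.mgrid[:480,:640]; K=c["intrinsics"]; z=c["z_map"]
    p=np.stack([(u-K[0,2])/K[0,0]*z,(v-K[1,2])/K[1,1]*z,z],-1)
    return p@R.from_rotvec(c["orientation"]).as_matrix().T+c["position"]
def ray(c,u,v):
    K=c["intrinsics"]; d=R.from_rotvec(c["orientation"]).apply([(u-K[0,2])/K[0,0],(v-K[1,2])/K[1,1],1]); return c["position"],d
def onplane(c,u,v,z):
    o,d=ray(c,u,v); return o+d*(z-o[2])/d[2]
def proj(c,p):
    q=R.from_rotvec(c["orientation"]).inv().apply(np.asarray(p)-c["position"]); K=c["intrinsics"]; return (K@(q/q[2]))[:2]
def tri(c1,uv1,c2,uv2):
    o1,d1=ray(c1,*uv1);o2,d2=ray(c2,*uv2)
    s=np.linalg.lstsq(np.c_[d1,-d2],o2-o1,rcond=None)[0]; a=o1+s[0]*d1;b=o2+s[1]*d2
    return (a+b)/2,np.linalg.norm(a-b)
E
python3 - <<'E'
from h import *
np.set_printoptions(precision=4,suppress=True)
t=load("top0");s=load("side0");P=cloud(t);S=cloud(s)
for u,v in[(210,358),(328,342),(404,333),(367,208),(274,348),(280,308),(345,298),(420,295),(220,235),(345,150),(428,193),(434,266),(300,260)]:print((u,v),P[v,u],t["image"][v,u])
for i,(u,v) in enumerate([(210,358),(328,342),(404,333)]):
    sub=(slice(v-40,v+40),slice(u-45,u+45)); p=P[sub]
    c=P[v,u]
    near=np.hypot(p[...,0]-c[0],p[...,1]-c[1])<.065
    for nm,cl in(("top",P),("side",S)):
        d=np.hypot(cl[...,0]-c[0],cl[...,1]-c[1])<.065
        for lo,hi in((.012,.024),(.036,.052)):
            q=cl[d&(cl[...,2]>lo)&(cl[...,2]<hi)]
            r=cv2.minAreaRect(q[:,:2].astype(np.float32)*1000)
            print(i,nm,lo,len(q),"zmed",np.median(q[:,2]),"rect",np.array(r[0]),np.array(r[1]),r[2])
a=cv2.resize(t["image"][160:255,310:425],None,fx=6,fy=6,interpolation=cv2.INTER_CUBIC)
b=cv2.resize(s["image"][200:272,280:372],None,fx=7,fy=7,interpolation=cv2.INTER_CUBIC)
cv2.imwrite("pics/fa.png",a);cv2.imwrite("pics/fb.png",b)
E
```

```text
(210, 358) [0.4126 0.1378 0.0439] [245 244 243]
(328, 342) [ 0.4289 -0.0529  0.0434] [247 245 243]
(404, 333) [ 0.4375 -0.1769  0.0423] [245 245 244]
(367, 208) [ 0.648  -0.1296  0.0542] [178 176 175]
(274, 348) [0.4235 0.0344 0.0458] [247 244 243]
(280, 308) [0.4886 0.024  0.0323] [243 242 241]
(345, 298) [ 0.5026 -0.0857  0.0111] [247 244 243]
(420, 295) [ 0.5022 -0.215   0.0061] [206 215 206]
(220, 235) [0.5988 0.1084 0.1098] [57 62 58]
(345, 150) [ 0.7604 -0.0992  0.0399] [74 57 60]
(428, 193) [ 0.6705 -0.2357  0.051 ] [60 66 66]
(434, 266) [ 0.542  -0.2317  0.0617] [67 74 75]
(300, 260) [ 0.574  -0.011   0.0022] [ 85 118  27]
0 top 0.012 1858 zmed 0.017921826327161328 rect [411.6922 145.5985] [97.1528 60.1186] 80.33080291748047
0 top 0.036 286 zmed 0.04308473739856222 rect [411.6477 145.1381] [59.7186 11.9555] 80.56126403808594
0 side 0.012 1132 zmed 0.017736793028916037 rect [427.1535 142.7009] [ 97.753  102.3107] 80.40924072265625
0 side 0.036 290 zmed 0.04247527170073895 rect [408.0226 146.2438] [60.0749 15.9457] 81.3562240600586
1 top 0.012 1819 zmed 0.017686819411427024 rect [430.1597 -50.6465] [59.8911 96.0002] 8.363410949707031
1 top 0.036 281 zmed 0.04322467302145028 rect [430.0782 -50.8585] [12.0463 59.8795] 8.235750198364258
1 side 0.012 750 zmed 0.017665850344109807 rect [425.5996 -49.7758] [62.5226 99.9683] 7.690652370452881
1 side 0.036 180 zmed 0.04234969488528109 rect [426.0516 -48.5165] [14.0685 60.3882] 9.269031524658203
2 top 0.012 1788 zmed 0.017590807776220962 rect [ 437.5533 -178.3757] [96.5706 60.1221] 80.37792205810547
2 top 0.036 285 zmed 0.043031350079342334 rect [ 437.4817 -178.3048] [60.1754 12.0615] 80.3886947631836
2 side 0.012 632 zmed 0.017649147066910703 rect [ 433.4149 -177.5807] [100.7054  64.1724] 80.4186019897461
2 side 0.036 160 zmed 0.042272044443716766 rect [ 432.1559 -176.0566] [62.7828 14.0092] 80.96060180664062
```

View pics/fa.png

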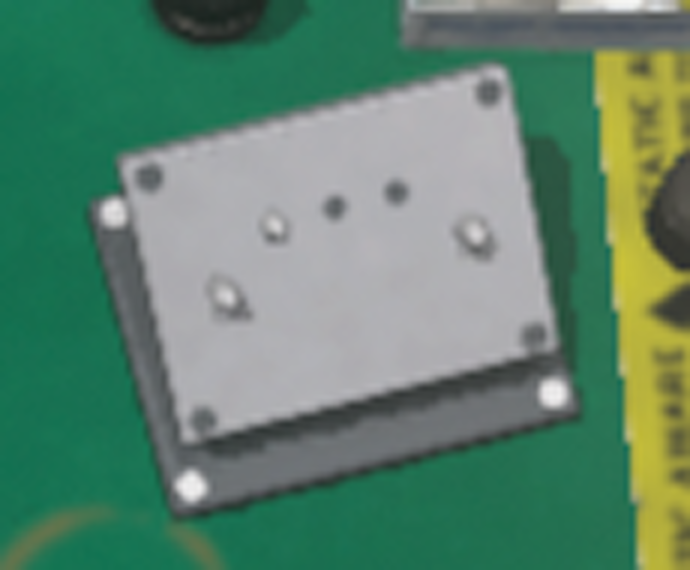

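View pics/fb.png

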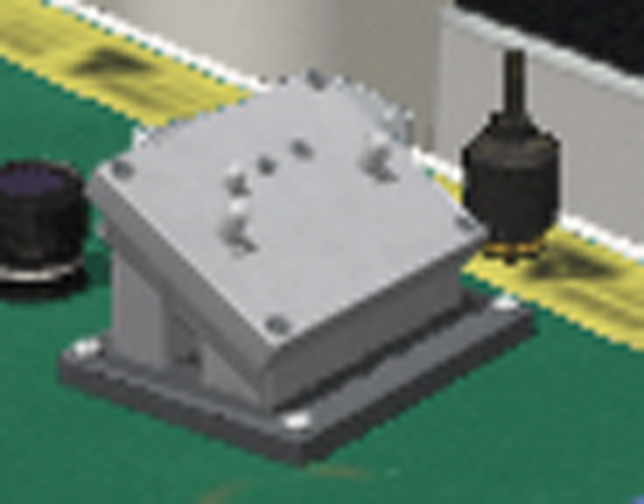

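The key pin is in the left seat (+y), at crop pixel (273,228). The dowel tips are at crop pixels (226,292) and (476,232). Next I'll correct the camera tilt from the bench plane, then fit the seat and the plates.

```bash
cat >> h.py <<'E'
def level(c):
    "tilt/height correction of the camera from the bench plane (green mat)"
    c=dict(c); P=cloud(c); hsv=cv2.cvtColor(c["image"],cv2.COLOR_BGR2HSV)
    m=(hsv[...,0]>65)&(hsv[...,0]<90)&(hsv[...,1]>150)&(abs(P[...,2])<.012)&(P[...,0]>.3)&(P[...,0]<.9)&(abs(P[...,1])<.3)
    q=P[m]; a=np.linalg.lstsq(np.c_[q[:,:2],np.ones(len(q))],q[:,2],rcond=None)[0]
    n=np.array([-a[0],-a[1],1]); n/=np.linalg.norm(n)
    A=R.align_vectors([[0,0,1]],[n])[0]; piv=np.array([.5,-.03,a@[.5,-.03,1]])
    c["position"]=A.apply(c["position"]-piv)+piv*[1,1,0]
    c["orientation"]=(A*R.from_rotvec(c["orientation"])).as_rotvec()
    return c,a
def rects(q):
    r=cv2.minAreaRect(q.astype(np.float32)*1000); b=cv2.boxPoints(r)
    e=b[1]-b[0] if np.linalg.norm(b[1]-b[0])>np.linalg.norm(b[2]-b[1]) else b[2]-b[1]
    ang=(np.degrees(np.arctan2(e[1],e[0])))%180   # direction of long side
    return np.array(r[0]),sorted(r[1]),ang
E
python3 - <<'E'
from h import *
np.set_printoptions(precision=4,suppress=True)
C={}
for n in("top","side"):
    C[n],a=level(load(n+"0")); print(n,a)
    P=cloud(C[n])
    for c in((.4117,.1452),(.43,-.0508),(.4375,-.1783)):
        d=np.hypot(P[...,0]-c[0],P[...,1]-c[1])<.065
        for lo,hi in((.014,.022),(.0415,.05)):
            q=P[d&(P[...,2]>lo)&(P[...,2]<hi)]; print(n,np.median(q[:,2]),*rects(q[:,:2]))
    # seat face
    d=(np.hypot(P[...,0]-.65,P[...,1]+.13)<.09)&(P[...,2]>.03)
    q=P[d]
    nn=np.array([-.5,0.1,.86]);o=np.array([.648,-.13,.056]); 
    for k in range(6):
        w=q[abs((q-o)@nn)<(.012 if k<2 else .002)]; o=w.mean(0); nn=np.linalg.svd(w-o)[2][2]; nn*=np.sign(nn[2])
    yh=np.cross(nn,[np.cos(.23),np.sin(.23),0]); yh[2]=0; h=np.array([-nn[0],-nn[1],0]);h/=np.linalg.norm(h)
    Y=np.cross([0,0,1],h); X=np.cross(Y,nn)
    rc=rects(np.c_[(w-o)@X,(w-o)@Y]); ctr=o+X*rc[0][0]/1e3+Y*rc[0][1]/1e3
    print("seat",ctr,"n",nn,"tilt",np.degrees(np.arccos(nn[2])),"yaw h",np.degrees(np.arctan2(h[1],h[0])),"rect",rc,"rms",np.std((w-o)@nn))
    # outline orientation -> yaw from long side
    L=np.radians(rc[2]); yd=X*np.cos(L)+Y*np.sin(L); print("long side yaw",np.degrees(np.arctan2(yd[1],yd[0])))
    far=q[((q-o)@nn>.009)&((q-o)@nn<.02)]; print("tips n",len(far)); 
    if len(far)>3:
        k=cv2.kmeans(far.astype(np.float32),2,None,(3,50,1e-5),5,cv2.KMEANS_PP_CENTERS); print(k[2], k[2].mean(0)-ctr, [((x-ctr)@X,(x-ctr)@Y,(x-ctr)@nn) for x in k[2]])
    np.savez(f"pics/{n}L.npz",**C[n])
# dowel tips by two views (crop pixels of bright tops)
for a,b in(((226,292),(237,212)),((476,232),(379,145)),((273,226),(237,180))):
    ta=(310+(a[0]-2.5)/6,160+(a[1]-2.5)/6); sb=(280+(b[0]-3)/7,200+(b[1]-3)/7)
    print("tri",*tri(C["top"],ta,C["side"],sb))
# obstacles in the sweep
A=np.concatenate([cloud(C[n]).reshape(-1,3)for n in C]); r=np.hypot(A[:,0],A[:,1]);th=np.degrees(np.arctan2(A[:,1],A[:,0]))
for lo in range(10,90,10):
    print(lo,[round(float(np.percentile(A[(th>lo)&(th<lo+10)&(r>x)&(r<x+.1)&(A[:,2]<1),2],99.5)),3) if ((th>lo)&(th<lo+10)&(r>x)&(r<x+.1)&(A[:,2]<1)).sum()>10 else None for x in (.2,.3,.4,.5,.6,.7)])
E
```

```text
top [0.0006 0.0006 0.0016]
top 0.01622778125545138 [411.6457 145.368 ] [59.97627258300781, 96.59443664550781] 80.59259
top 0.04240611644512704 [411.6465 144.6459] [11.659049034118652, 58.73015213012695] 80.96731
top 0.016124080521647877 [430.174  -50.6736] [59.89009094238281, 95.92697143554688] 98.36187
top 0.04244423081412291 [430.0258 -50.6003] [11.577340126037598, 59.35358428955078] 98.49827
top 0.016155746247064617 [ 437.564  -178.3516] [60.1213493347168, 96.15653228759766] 80.37699
top 0.04257861147132558 [ 437.4724 -178.0703] [11.662296295166016, 58.561248779296875] 80.905716
seat [ 0.656  -0.1291  0.056 ] n [-0.4877 -0.1037  0.8669] tilt 29.905037233296603 yaw h 12.007253544245048 rect (array([-1.0166, -0.4332]), [84.3143310546875, 112.06194305419922], np.float32(90.107925)) rms 0.0010254037904386573
long side yaw 102.10080981656374
tips n 27
[[ 0.6429 -0.0951  0.066 ]
 [ 0.6579 -0.1651  0.066 ]] [-0.0056 -0.0011  0.01  ] [(np.float64(3.250657975813833e-05), np.float64(0.03593714395758731), np.float64(0.011555679123675234)), (np.float64(8.891807026434139e-05), np.float64(-0.03
[... 1044 characters left out ...]
loat64(0.03798329724939185), np.float64(0.012141775522125146)), (np.float64(-0.0005427148351657045), np.float64(-0.03500706773001866), np.float64(0.0116030107496216))]
tri [ 0.645  -0.0966  0.0628] 0.0029246368882258813
tri [ 0.6594 -0.1674  0.0621] 0.002595978843270557
tri [ 0.6631 -0.1109  0.064 ] 0.003283382476344102
10 [-0.791, 0.018, 0.043, 0.105, 0.116, 0.505]
20 [-0.789, 0.004, 0.117, 0.159, 0.259, 0.51]
30 [-0.697, 0.003, 0.114, 0.481, 0.507, 0.403]
40 [-0.001, -0.001, 0.004, 0.474, 0.491, 0.254]
50 [-0.001, -0.789, 0.003, 0.459, 0.11, 0.033]
60 [-0.702, -0.79, -0.789, -0.789, -0.792, None]
70 [-0.792, -0.788, -0.79, -0.79, -0.79, -0.79]
80 [None, None, -0.791, -0.792, -0.788, -0.79]
```

```bash
cat >> h.py <<'E'
def Rp(yaw,tilt=0.,flip=False):
    "tool rotation for gripping a plate whose x is at yaw (deg), pitched so x rises by tilt (deg)"
    M=(R.from_euler('z',yaw,degrees=True)*R.from_euler('y',-tilt,degrees=True)).as_matrix()
    s=-1 if flip else 1
    return M, R.from_matrix(np.c_[s*M[:,1],s*M[:,0],-M[:,2]])
OFF=np.array([-.00235,.001])
PL={'a':(np.array([.41165,.1453])+OFF,-9.5),'b':(np.array([.4301,-.05065])+OFF,8.4),'c':(np.array([.4375,-.1783])+OFF,-9.6)}
SEAT=np.r_[np.array([.6560,-.1289])+OFF,.058]; SY=12.05
E
python3 - <<'E'
from h import *
from cell import manip,inverse_kinematics as ik
np.set_printoptions(precision=3,suppress=True)
for f in(False,True):
    for k,(p,y) in PL.items():
        for z in(.022,.2): print(f,k,z,ik(np.r_[p,z],Rp(y,0,f)[1].as_rotvec()))
    M,T=Rp(SY,30,f)
    for d in(.022,.06,.12): print(f,'seat',d,ik(SEAT+M[:,2]*d,T.as_rotvec()))
for r in(.4,): print(ik([r*np.cos(1.226),r*np.sin(1.226),.32],manip.state()["tcp_rot"]),ik([.4,0,.32],Rp(0,0,True)[1].as_rotvec()))
A=np.concatenate([cloud(load(n)).reshape(-1,3)for n in("top0","side0")]); r=np.hypot(A[:,0],A[:,1]);th=np.degrees(np.arctan2(A[:,1],A[:,0]))
for lo in range(5,75,5):
    m=(th>lo)&(th<lo+5)&(A[:,2]>.2)&(r>.25); print(lo, np.percentile(r[m],1) if m.sum()>5 else None, np.percentile(A[m,2],1) if m.sum()>5 else None)
E
```

```text
False a 0.022 [0.286 0.066 2.288 0.    0.788 0.452]
False a 0.2 [ 0.286 -0.176  2.135  0.     1.183  0.452]
False b 0.022 [-0.173  0.058  2.296 -0.     0.787 -0.32 ]
False b 0.2 [-0.173 -0.185  2.142 -0.     1.184 -0.32 ]
False c 0.022 [-0.44   0.129  2.217 -0.     0.796 -0.272]
False c 0.2 [-0.44  -0.102  2.071 -0.     1.173 -0.272]
False seat 0.022 [-0.384  0.173  2.142  0.665  0.471 -1.14 ]
False seat 0.06 [-0.406  0.094  2.156  0.606  0.532 -1.088]
False seat 0.12 [-0.443 -0.026  2.167  0.534  0.64  -1.028]
True a 0.022 None
True a 0.2 None
True b 0.022 None
True b 0.2 None
True c 0.022 None
True c 0.2 None
True seat 0.022 [-0.384  0.173  2.142  0.665  0.471  2.002]
True seat 0.06 [-0.406  0.094  2.156  0.606  0.532  2.053]
True seat 0.12 [-0.443 -0.026  2.167  0.534  0.64   2.113]
[ 1.164 -0.32   2.026 -0.     1.438 -0.099] None
5 None None
10 0.9307295328916367 0.20058248520590613
15 0.748978970124964 0.20150367565740412
20 0.7397906674237151 0.2014281542366947
25 0.6083521996800685 0.20254274967872116
30 0.6089580874348122 0.20233473500129265
35 0.570421453622535 0.20219565992618804
40 0.5095126162449626 0.20727089526569992
45 0.5290383506995201 0.42572771402378823
50 0.5824005742176639 0.4276929277193102
55 None None
60 None None
65 None None
70 None None
```

```bash
cat >> h.py <<'E'
def near_edge(c,p,yaw):
    "edge positions (mm) of plate p in plate axes, from a view"
    P=cloud(c); M=Rp(yaw)[0]; q=(P-np.r_[p,0])@M
    m=(abs(q[...,1])<.047)&(abs(q[...,0])<.045)&(P[...,2]>.005)&(P[...,2]<.024)
    x=q[m]; near=[np.percentile(x[(abs(x[:,1]-yy)<.004),0],3)*1e3 for yy in(-.03,-.015,0,.015,.03)]
    m=(abs(q[...,0])<.028)&(abs(q[...,1])<.065)&(P[...,2]>.005)&(P[...,2]<.024); x=q[m]
    return np.array(near),np.percentile(x[:,1],99.)*1e3
E
python3 - <<'E'
from h import *
from cell import manip,cams
np.set_printoptions(precision=4,suppress=True)
p,y=PL['b'];M,T=Rp(y);rv=T.as_rotvec()
st=manip.state()
manip.move_pose([.4*np.cos(1.226),.4*np.sin(1.226),.32],st["tcp_rot"])
manip.set_gripper(.045,40)
manip.move_pose(np.r_[p,.13],rv); print(manip.state()["clock"])
manip.move_linear(np.r_[p,.0215],rate=.15)
s=manip.state();print(s["clock"],s["tool_pos"]-np.r_[p,.0215],s["contact_force"])
b=cams.capture("side")
manip.set_gripper(0,40)
a=cams.capture("side");s=manip.state()
print(s["clock"],s["tool_pos"]-np.r_[p,.0215],s["contact_force"],s["gripper_width"],s["grasp_force"])
print(near_edge(b,p,y),near_edge(a,p,y))
np.savez("pics/sa.npz",**a);np.savez("pics/sb.npz",**b);cv2.imwrite("pics/sa.png",a["image"])
E
```

```text
3.9667
4.8417 [0.0008 0.0001 0.0007] [-0.4714  0.1254  0.5188]
5.5417 [ 0.0004 -0.0001  0.0003] [0.5512 0.142  1.8249] 0.012082123534682302 39.999980544671416
(array([-32.2401, -32.2036, -31.9471, -31.1319, -31.4565]), np.float64(49.182014624281166)) (array([-33.2285, -32.2585, -33.3241, -33.0447, -32.4234]), np.float64(49.040683717629484))
```

View pics/sa.png

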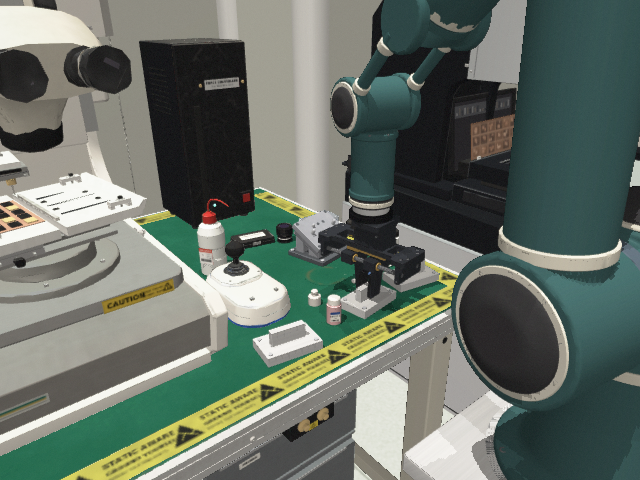

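The gripper holds plate b, at about (368,300) in the side view. Closing on the rib slid the plate roughly 1 mm towards the robot. I'll refine that shift from the before and after images, then hover over the seat and descend with a force watch.

```bash
cat >> h.py <<'E'
import json
def touch(manip,M,base,h,ds,lim=12,rate=.03):
    "step the plate's underside down along the seat normal; returns (gap reached, force)"
    s=manip.state(); f0=s["contact_force"].copy(); out=[]
    for d in ds:
        manip.move_linear(base+M[:,2]*(d+h),rate=rate)
        s=manip.state(); f=M.T@(s["contact_force"]-f0); e=M.T@(s["tool_pos"]-base)
        out.append((round(d*1e3,1),np.round(f,1),np.round(e*1e3-[0,0,h*1e3],1)))
        if f[2]>lim or np.hypot(f[0],f[1])>lim: break
    return out
E
python3 - <<'E'
from h import *
from cell import manip,cams
np.set_printoptions(precision=4,suppress=True)
a=load("sa");b=load("sb");p,y=PL['b']
# image shift of the plate's near corner region
sh=[]
for (x0,x1,y0,y1) in((338,362,293,322),(340,358,290,322),(336,366,296,320)):
    g=[cv2.resize(cv2.cvtColor(i["image"],cv2.COLOR_BGR2GRAY)[y0:y1,x0:x1],None,fx=4,fy=4,interpolation=cv2.INTER_CUBIC) for i in(b,a)]
    W=np.eye(2,3,dtype=np.float32); cc,W=cv2.findTransformECC(g[0],g[1],W,cv2.MOTION_TRANSLATION,(3,200,1e-6),None,5); sh.append(W[:,2]/4); print(cc,W[:,2]/4)
d=np.mean(sh,0); uv=proj(b,np.r_[p,.018]); print("world shift mm",(onplane(b,*(uv+d),.018)-np.r_[p,.018])*1e3@Rp(y)[0], uv)
for u in((.03,0),(-.03,0)):pass
M,T=Rp(SY,30); 
manip.move_linear(np.r_[p,.16],rate=.25)
base=SEAT+np.array([.0013,.0003,0])
manip.move_pose(base+M[:,2]*(.022+.05),T.as_rotvec()); manip.dwell(.2)
s=manip.state();print(s["clock"],M.T@(s["tool_pos"]-base),s["contact_force"],s["moment"])
for n in("top","side"):
    c=cams.capture(n);np.savez(f"pics/h{n}.npz",**c)
a=cv2.resize(load("hside")["image"][180:280,270:400],None,fx=3,fy=3,interpolation=cv2.INTER_CUBIC)
b=cv2.resize(load("htop")["image"][155:255,300:430],None,fx=3,fy=3,interpolation=cv2.INTER_CUBIC)
cv2.imwrite("pics/hov.png",np.hstack([a,b]))
E
```

```text
0.9847076529066724 [0.1079 0.0826]
0.987743483427535 [0.1692 0.0591]
0.984360241206755 [0.105  0.0722]
world shift mm [-0.3326  0.0494  0.    ] [366.5999 294.7599]
7.2833 [0.     0.0011 0.0721] [-0.1696  0.3439 -2.8576] [-0.1642  0.4731 -0.0142]
```

View pics/hov.png

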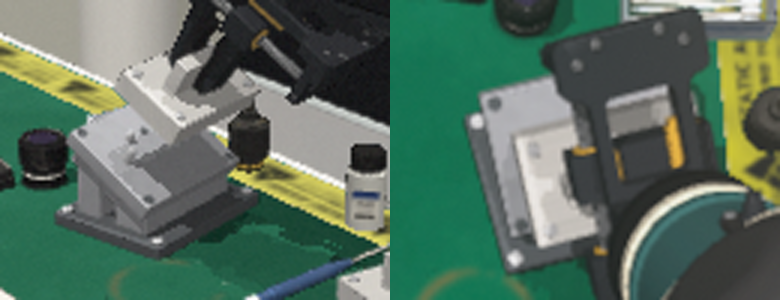

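The hover view shows plate b parallel to the face and above both dowels. Now I'll measure where it sits relative to the seat in each camera.

```bash
cat >> h.py <<'E'
def edges(c,o,M,nlo,nhi,hx,hy):
    "low-x and high-y edge (mm) of a slab seen at height nlo..nhi over seat frame o,M"
    q=(cloud(c)-o)@M; m=(q[...,2]>nlo)&(q[...,2]<nhi)&(abs(q[...,0])<hx+.008)&(abs(q[...,1])<hy+.008); x=q[m]
    f=lambda w,k,sg:[np.max(sg*x[abs(x[:,k]-v)<.003,1-k])*1e3*sg for v in w if (abs(x[:,k]-v)<.003).sum()>6]
    lo=f(np.linspace(-hy*.8,hy*.8,15),1,-1); hi=f(np.linspace(-hx*.8,hx*.8,11),0,1)
    return np.round([np.mean(lo) if lo else np.nan,np.std(lo) if lo else 0,len(lo),np.mean(hi) if hi else np.nan,np.std(hi) if hi else 0,len(hi)],2),np.round(np.median(x[:,2])*1e3,2)
E
python3 - <<'E'
from h import *
np.set_printoptions(precision=3,suppress=True)
M=Rp(SY,30)[0]
for n,o in(("top",[.6560,-.1289,.0576]),("side",[.6513,-.1268,.0576])):
    o=np.array(o); 
    print(n,"face",edges(load(n+"0"),o,M,-.003,.003,.042,.056))
    print(n,"plate",edges(load("h"+n),o,M,.064,.072,.030,.048))
E
```

```text
top face (array([-41.51,   0.36,  15.  ,  55.51,   0.28,  11.  ]), np.float64(0.25))
top plate (array([-1.06, 24.3 , 12.  , 49.16,  0.14, 11.  ]), np.float64(68.33))
side face (array([-41.17,   0.79,  15.  ,  55.04,   1.32,  11.  ]), np.float64(-0.05))
side plate (array([-28.89,   0.44,  15.  ,  48.41,   0.87,  11.  ]), np.float64(68.02))
```

```bash
cat > tryfit.py <<'E'
from h import *
from cell import manip,cams
def go(base,ty,tx=0.,h=.0218,lim=12):
    "bring TCP to (tx,ty) in the seat frame at 18 mm, correcting the tracking error, then down"
    M,T=Rp(SY,30); cor=np.zeros(3)
    for k in range(2):
        manip.move_linear(base+M@np.array([tx,ty,.018+h])+cor,rate=.08,rot=T.as_rotvec()); manip.dwell(.15)
        s=manip.state(); e=M.T@(s["tool_pos"]-base)-[tx,ty,.018+h]; cor=cor-M@(e*[1,1,0]); print("err",np.round(e*1e3,2))
    b=base+M@np.array([tx,ty,0])+cor
    o=touch(manip,M,b,h,[.014,.012,.010,.008,.0065,.005,.0035,.002,.001,0.],lim)
    for x in o:print(*x)
    s=manip.state(); print("clock",s["clock"],"tool in seat",np.round(M.T@(s["tool_pos"]-base)*1e3-[0,0,h*1e3],2),"rot err",np.round((T.inv()*R.from_rotvec(s["tcp_rot"])).as_rotvec(),4),"moment",np.round(s["moment"],2))
    return b,o
E
python3 - <<'E'
from tryfit import *
base=SEAT+np.array([.0013,.0003,0])
go(base,-.0004,-.0002)
E
```

```text
err [ 0.35 -0.22  0.24]
err [-0.2   0.13  0.18]
14.0 [0.1 1.  0.3] [-0.3  0.1 13.7]
12.0 [-0.9  1.1  0.5] [-0.2  0.1 11.8]
10.0 [-0.3  0.3  0.6] [-0.1  0.1  9.9]
8.0 [ 0.3  0.5 -0.7] [-0.2  0.1  7.8]
6.5 [-1.9  0.4  6.8] [ 0.2 -0.2  6.8]
5.0 [-4.8 -0.1 15.5] [ 0.3 -0.6  6.1]
clock 10.0167 tool in seat [-0.06 -0.89  6.05] rot err [-0.0006 -0.0007 -0.0007] moment [-0.2   1.1   0.16]
```

Both dowels entered and the plate stopped about 7 mm short, with light force, so plate b rests on the key pin and does not fit. I'll return it to its spot and try plate c.

```bash
cat >> tryfit.py <<'E'
BASE=SEAT+np.array([.0013,.0003,0]); D=np.array([.0013,.0003])
def lift():
    M,T=Rp(SY,30); s=manip.state(); t=(s["tool_pos"]-BASE)@M; 
    manip.move_linear(BASE+M@np.array([t[0],t[1],.06]),rate=.12,rot=T.as_rotvec())
def putback(k):
    p,y=PL[k]; T=Rp(y)[1].as_rotvec()
    manip.move_pose(np.r_[p,.13],T); manip.move_linear(np.r_[p,.035],rate=.15); manip.dwell(.1)
    f0=manip.state()["contact_force"][2]
    for z in(.027,.0245,.023,.022,.0213):
        manip.move_linear(np.r_[p,z],rate=.04); s=manip.state()
        if s["contact_force"][2]-f0>2: break
    print("put",z,s["tool_pos"],s["contact_force"][2]-f0)
    manip.set_gripper(.045,40); manip.move_linear(np.r_[p,.13],rate=.25)
def pick(k):
    p,y=PL[k]; p=p+D; T=Rp(y)[1].as_rotvec()
    manip.move_pose(np.r_[p,.11],T); manip.move_linear(np.r_[p,.0215],rate=.15)
    print("f",manip.state()["contact_force"]); manip.set_gripper(0,40)
    s=manip.state(); print("grip",s["gripper_width"],s["grasp_force"],s["tool_pos"]-np.r_[p,.0215])
    manip.move_linear(np.r_[p,.15],rate=.25)
def hover():
    M,T=Rp(SY,30); manip.move_pose(BASE+M[:,2]*.072,T.as_rotvec()); manip.dwell(.2)
    ty=(M.T@(manip.state()["tool_pos"]-BASE))[1]*1e3; off=[]
    for n,o,b in(("top",[.6560,-.1289,.0576],.5),("side",[.6513,-.1268,.0576],.96)):
        e=edges(cams.capture(n),np.array(o),M,.064,.072,.030,.048); print(n,e,"tcp y",ty); off.append(e[0][3]+b-48-ty)
    print("off",off,"clock",manip.state()["clock"]); return np.mean(off)/1e3
E
python3 - <<'E'
from tryfit import *
lift(); putback('b')
t=cams.capture("top"); P=cloud(t); p=PL['b'][0]-OFF
d=np.hypot(P[...,0]-p[0],P[...,1]-p[1])<.065
q=P[d&(P[...,2]>.014)&(P[...,2]<.022)]; print("b now",np.median(q[:,2]),len(q))
pick('c'); off=hover()
if abs(off)<.003: go(BASE,-off,-.0002)
E
```

```text
put 0.0213 [ 0.42807961 -0.04958436  0.02176634] 5.854966496925469
b now nan 0
f [ 0.72357433 -0.07577086  0.12849121]
grip 0.011521258727256215 40.00006143003702 [ 0.00028124 -0.00022343  0.00038352]
top (array([-1.86, 23.87, 12.  , 48.05,  0.18, 11.  ]), np.float64(68.25)) tcp y -0.01375564508860554
side (array([-29.21,   0.37,  15.  ,  47.75,   0.97,  11.  ]), np.float64(68.1)) tcp y -0.01375564508860554
off [np.float64(0.5637556450886027), np.float64(0.7237556450886063)] clock 18.4917
err [ 0.4  -0.18  0.26]
err [-0.24  0.1   0.2 ]
14.0 [ 0.3  0.  -0.7] [-0.3  0.2 13.7]
12.0 [ 0.8 -0.3 -0.2] [-0.2  0.1 11.8]
10.0 [-0.3 -0.3  0.2] [-0.1  0.1  9.9]
8.0 [-0.1 -0.4 -0.4] [-0.1  0.1  7.9]
6.5 [-0.1 -0.4  0.4] [-0.   0.   6.4]
5.0 [-0.9 -0.4 -0.1] [-0.1  0.   4.9]
3.5 [ 1.6 -0.5 -0.1] [-0.1  0.1  3.4]
2.0 [ 0.  -0.7 -0.3] [-0.1  0.   1.9]
1.0 [-0.5 -2.2 -0.4] [-0.1  0.   0.9]
0.0 [-1.4 -0.5  6. ] [ 0.1 -0.1  0.3]
clock 22.125 tool in seat [-0.24 -0.62  0.33] rot err [-0.0002  0.     -0.0002] moment [-0.12  0.69  0.08]
  return _methods._mean(a, axis=axis, dtype=dtype,
  ret = ret.dtype.type(ret / rcount)
```

Plate c went fully home: about 0 mm gap with 6 N seating contact. I'll seat it gently, release, retreat and check.

```bash
python3 - <<'E'
from tryfit import *
np.set_printoptions(precision=4,suppress=True)
M,T=Rp(SY,30); b=BASE+M@np.array([-.0002,-.0006,0])
manip.move_linear(b+M[:,2]*(.0218-.0005),rate=.02); print(manip.state()["contact_force"])
manip.set_gripper(.04,40); manip.dwell(.1)
manip.move_linear(b+M[:,2]*.10,rate=.12); s=manip.state()
manip.move_pose([.30,.33,.33],Rp(45)[1].as_rotvec()) if False else manip.move_pose([.4,.10,.32],Rp(10)[1].as_rotvec())
manip.set_joints(np.r_[1.15,manip.state()["joint_pos"][1:]]); manip.dwell(.3)
print(manip.state()["clock"],manip.state()["contact_force"])
im=[]
for n,o in(("top",[.6560,-.1289,.0576]),("side",[.6513,-.1268,.0576])):
    c=cams.capture(n);np.savez(f"pics/e{n}.npz",**c);im.append(cv2.resize(c["image"],(400,300)) if 0 else c["image"])
    print(n,edges(c,np.array(o),M,.014,.022,.030,.048))
    q=(cloud(c)-np.array(o))@M; x=q[(abs(q[...,0])<.028)&(abs(q[...,1])<.046)&(abs(q[...,2]-.018)<.006)&(abs(q[...,0])>.009)]
    print("plate tilt/height",np.linalg.lstsq(np.c_[x[:,:2],np.ones(len(x))],x[:,2],rcond=None)[0])
P=cloud(load("etop"))
for k in"ab":
    p=PL[k][0]-OFF; d=np.hypot(P[...,0]-p[0],P[...,1]-p[1])<.065
    q=P[d&(P[...,2]>.014)&(P[...,2]<.022)]; print(k,np.median(q[:,2]),rects(q[:,:2]))
a,c=im; cv2.imwrite("pics/end.png",np.hstack([a[110:390,160:460],c[180:460,180:480]]))
E
```

```text
[-11.0598  -0.302    7.4154]
26.9333 [-0.2742  0.0882  0.2859]
top (array([-31.61,   0.36,  15.  ,  47.42,   0.26,  11.  ]), np.float64(18.2))
plate tilt/height [-0.0012  0.0014  0.0184]
side (array([-31.16,   0.51,  15.  ,  46.92,   1.54,  11.  ]), np.float64(17.95))
plate tilt/height [ 0.0059 -0.0084  0.018 ]
a 0.017903851096632395 (array([411.6054, 145.4068]), [60.040077209472656, 96.78742980957031], np.float32(80.52439))
b 0.017688686156699218 (array([429.1938, -50.7534]), [59.83987808227539, 96.08717346191406], np.float32(98.3504))
```

View pics/end.png

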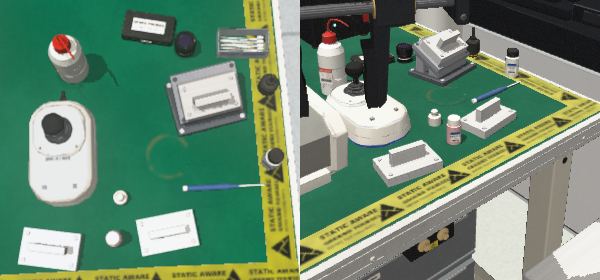

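The picture shows plate c flush on the fixture at about (210,100), with its top 18 mm off the face. Plates a and b lie flat at (52,250) and (168,235), and the bystanders are where they were.

```bash
python3 -c "
from cell import order
print(order.close_job())"
```

```text
the job is handed in; nothing more can be done
None
```

Plate c fits and sits fully home, flush on the sloping face; plate b stopped on the key pin and was put back flat, plate a was never needed, and the job is handed in with about 27 s on the robot clock.

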